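# Close the candle mould and start its bolt

### The job

A rolled candle is loaded in the aluminium press mould: swing the lid fully shut, then start the captive bolt at its front edge - turn it backward (anticlockwise from above) until the thread drops, then forward (clockwise) one full turn from there. Do not turn it forward before the drop. Finish while still gripping the bolt head and keeping still, lid shut and bolt just started, and leave the other things on the table where they are.

Things in the scene. Friction and masses are not known exactly. Their poses are not given: they have to be found in the camera images.
- mould: Fixed aluminium press mould: block 160 mm deep (x), 220 mm wide (y), 60 mm high; origin at the centre of its underside; its -x face with a round threaded boss (46 mm across, axis 105 mm towards -x from the origin) is the front. Lid hinged along the rear (+x) top edge. Yaw varies by 0.35 rad either way.
- lid (a joint): Lid angle: 0 fully shut, grows as the front edge rises; starts 0.6 to 1.0 rad open. Stiff hinge: the lid stays where it is left; a push of about 2 to 6 N down on its front part moves it. At 0 it rests on the block.
- lid_hinge (a point): Middle of the hinge line, at the lid's underside: 80 mm towards mould +x from the mould's origin, 60.5 mm above the table. Shut, the lid's axes are the mould's. The lid is a plate 8 mm thick, 160 mm deep, 220 mm wide, with a 3 mm raised panel in its middle, and a tongue 62 mm wide that reaches to 215 mm from the hinge and carries the bolt.
- lid_press (a point): A clear point on the lid's upper face to push it shut: 145 mm in front of the hinge line (towards lid -x), 75 mm to lid +y from the bolt's middle plane, 8 mm above the lid's underside.
- bolt_head: Head of the captive steel bolt: knurled round head 32 mm in diameter, 24 mm high, with a dark index rib from the middle to the rim on top. Origin on the bolt's axis, 4 mm below the head's underside. The bolt stands square to the lid, its axis 185 mm in front of the hinge line, in the lid's middle plane.
- bolt_grip (a point): Centre of the bolt head, half-way up, on the bolt's axis. With the lid shut it is 84.5 mm above the table plus the value of joint bolt_lift.
- bolt_turn (a joint): Turn of the bolt, rad, grows clockwise seen from above (forward, screwing in). Starts at 0.7 to 1.9; turned backward it comes off the thread's end and is free to drop between 0 and -0.25 rad. Stops at -0.5 and 9. Light friction (0.03 N m): it stays where it is left. A gripped head must be let up and down with the thread.
- bolt_lift (a joint): How far the bolt stands out of the lid, m: 0 with the lid open; shutting the lid sets the bolt on the thread's end and lifts it 17.5 to 19 mm. Pitch 8 mm: before the drop it is 20 mm less 8 mm per turn of bolt_turn; the drop is 8 mm, by its own weight if not gripped, else by a push of a few N; then 12 mm less 8 mm per turn (4 mm one turn after the drop), with 1.5 mm upward play.
- candle_a_center (a point): Rolled candle, 24 mm thick, 200 mm long, lying beside the mould; this is its centre. A bystander: leave it.
- candle_b_center (a point): Rolled candle, 26 mm thick, 160 mm long, lying at the far left; this is its centre. A bystander: leave it.
- tealight: Tealight, 38 mm across, 16 mm high, near the bolt; origin at its underside. A bystander: leave it.
- jar: Amber jar, 68 mm across, 90 mm high; origin at its underside. A bystander: leave it.
- tin: Round tin, 74 mm across, 100 mm high; origin at its underside. A bystander: leave it.
- lantern: White lantern, 110 mm square, 206 mm high; origin at its underside. A bystander: leave it.

How it is judged (in metres and radians):
On the way, in this order (a step that is already met when the one before it is completed fails the run):
1. the lid is shut (value of joint lid below 0.025 rad), for 0.2 s.
2. with the lid shut, the bolt has been turned backward and has dropped off the thread's end (value of joint lid below 0.03 rad and value of joint bolt_turn below 0.35 rad and value of joint bolt_lift between 0.009 and 0.0148 m), for 0.1 s.
At the end, for the whole second after the job is handed in: The lid is shut (joint below 0.03 rad), the bolt has been turned one turn forward of the drop (bolt_turn 6.28 rad, give or take 0.8 rad, an eighth of a turn), it is in the thread (bolt_lift below 7.5 mm) and still, and the fingers still grip its head (contact force above 4 N) (value of joint lid below 0.03 rad and value of joint bolt_turn between 5.483 and 7.083 rad and value of joint bolt_lift below 0.0075 m and velocity of joint bolt_turn between -0.15 and 0.15 rad/s and contact force between the fingers and bolt_head above 4 N); the arm keeps its last pose, push and grip.
It fails at once if the bolt was turned forward before the thread drop was found (value of joint lid below 0.03 rad and value of joint bolt_turn above 3.4 rad and value of joint bolt_lift above 0.0112 m).
It fails at once if a bystander was moved by more than 30 mm (distance of any of candle_a_center, candle_b_center, tealight, jar, tin, lantern from where it was at the start of the episode above 0.03 m).
It also fails if it takes over 72 s, if anything falls off the work surface, if the arm or the gripper's body presses on something with over 40 N, if the wrist force passes 120 N, or if a joint passes its speed limit or range.

### The arm

A 7-joint arm with a two-finger parallel gripper is mounted at the origin on the work surface. World frame = base frame: x ahead of the robot, y to its left, z up, the work surface at z = 0. Lengths are in mm, angles in degrees, forces in N, time in s.
With the tool pointing down it reaches from about 400 to 925 mm from the base axis. Payload 4.1 kg.
Tool frame: the origin (TCP) lies at the very end of the fingers, on their centre line; the grasp point (between the pads) lies hold_point_z behind it (hold_point_z is the distance from the TCP to the grasp point, in mm); z points along the fingers, y is the line along which they close (so a half turn about z gives the same grasp; the last joint's range is limited). The gripper opens to 85 mm and grips with 20 to 120 N. Pads are 22 mm wide; open, the fingers measure 114 mm over their backs; the gripper's body (76 mm by 85 mm) begins 54 mm behind the grasp point. The pads swing forward as they close: fully open they stand 13 mm farther back than shut.
Start: joints at [-74.485, 22.827, 2.584, 88.041, -1.071, 69.15, -2.905], TCP at [234.91, 606.103, 231.347] pointing down, gripper open.
Joint ranges: [-161.44, 161.44], [-28.35, 127.94], [-78.24, 83.42], [0, 140.83], [-78.03, 258.03], [13.02, 114.36], [-168.23, 168.23]. Speed limits (degrees/s): [147.25, 147.25, 180, 180, 180, 180, 180].

### API

Orientations are given as [roll, pitch, yaw] about the fixed x, y, z axes, in that order (R = Rz(yaw) Ry(pitch) Rx(roll)).
In Python, from workcell import get_obs, camera, finish_job, spot_in, outline_of, hold_point_z gives the robot as it stands.
- The arm moves only by the tool move_arm, never from a script. Its argument "commands" is a list of rows, each a list of 7 numbers: the shift along the tool's x, y, z in mm, then the turn, a rotation vector about the tool's x, y, z in degrees, then the gripper command: -1 is fully open, 1 is shut, values between are in proportion. A call has 1 to 10 rows; each row is the pose to reach, as a shift and turn from the pose commanded when the call began, along the tool's axes at that moment; what a row does not reach only later rows make up. A row lasts 1/12 s, in which the tool goes at most 41.7 mm and 7.16 degrees, less where a joint would pass 70% of its speed; a pose out of reach is approached as far as the arm can. A call with a gripper value outside its range is refused whole. The fingers move at their own pace and stop on an object; "newtons" is the grip in N (left out, the last holds). Time passes only in rows, so rows that repeat a pose let the fingers close. It gives the time, the measured TCP pose, the force, the opening and the grip force at its end, in the units of the state.
- get_obs(): the state, without advancing time (a new reading comes with each control period).
- camera(name): name is "side" or "top" or "wrist"; returns a dict with "frame" (384x512x3 uint8, red, green, blue), "vertical_fov" (degrees; the focal length in pixels is half the picture's height over the tangent of half this angle, whatever the lens; pixels are square), "cx", "cy" (the principal point, pixels), "eye" and "orientation" of the camera in the world. Camera axes: x right, y down, z forward; pixel columns grow to the right and rows downward; lengths in mm; the calibration is good to about 2 mm. A picture is of the moment at which its call begins. There is no depth.
- finish_job(): hands the job in; it is judged then, once.
Trained networks look in the newest picture that a camera, given by its name, has taken for a name from the list of things; names that differ only in an ending like _2 or _b are one class to them, and where a whole thing is asked for, a point or a joint stands for the part that bears it (a point fixed in the world has none). Each returns a list of dicts, best first, with "confidence" (0 to 1); they miss things now and then, are a little off and sometimes report something else, mostly with a low value. They report only what shows in the picture. A call takes as long as a camera call.
- spot_in(camera, query): "bbox" ([centre column, centre row, width, height] in pixels, round what is visible of it).
- outline_of(camera, query): "mask" (384x512 bool, what is visible of it) and "bbox" ([centre column, centre row, width, height] in pixels, round what is visible of it).
The state is a dict: "time_s": time; "qpos": joint angles; "qd": joint speeds; "joint_efforts": joint torques, N m; "tool_pos": TCP position; "eef_rot": TCP orientation; "wrist_force": force on the tool from outside, world axes, zero at the start; "ft_torque": the same for the moment, N m; "width": opening from 0.0 (shut) to 1.0 (fully open); "gripper_force": force on a finger pad.
Only numpy, scipy, OpenCV 4.12 (cv2) and the standard library are available. Lean on these libraries where they do the work, as an engineer would, in place of code of your own. Each camera call takes 0.05 s, during which the arm holds its last target. There are 200 camera calls.

## Working session

There is one attempt and no reset: what is moved stays moved. The work goes in short steps, Python scripts to look and compute and a tool call to move; the robot and the scene stay as the last step left them, time stands still between calls to the robot, and variables do not carry over. Pictures are saved under pics/ and viewed, at most 10 in all, crops included, and the job is handed in when it is done.

Besides the shell and the picture viewer there is one more tool, called after "Call:" in YAML: its name, and indented under it one key for each argument. move_arm: Moves the arm, as the interface text tells. Its arguments: {"type":"object","properties":{"commands":{"type":"array"},"newtons":{"type":"number"}},"required":["commands"]}

```bash
mkdir -p pics; ls
cat > h.py <<'E'
import numpy as np, cv2
from scipy.spatial.transform import Rotation as R
from workcell import *
def shot(n,f=None):
    c=camera(n)
    if f: cv2.imwrite('pics/'+f,c['frame'][:,:,::-1])
    return c
E
python3 - <<'E'
from h import *
o=get_obs(); print(o, hold_point_z)
ims=[]
for n in ['side','top','wrist']:
    c=shot(n); ims.append(c['frame'])
    print(n,c['vertical_fov'],c['cx'],c['cy'],c['eye'],c['orientation'])
    for q in ['mould','lid','bolt_head','tealight','jar','tin','lantern','candle_a_center']:
        print(q,[(np.round(d['bbox']).tolist(),round(d['confidence'],2)) for d in spot_in(n,q)[:2]])
cv2.imwrite('pics/a.png',np.hstack(ims[:2])[:,:,::-1][:, :])
im=cv2.imread('pics/a.png'); cv2.imwrite('pics/side.png',cv2.resize(ims[0],(768,576))[:,:,::-1]); cv2.imwrite('pics/top.png',cv2.resize(ims[1],(768,576))[:,:,::-1])
E
```

```text
pics
{'time_s': 0.0, 'qpos': array([-74.48500752,  22.87175947,   2.58054358,  88.11510144,
        -1.07327715,  69.15089836,  -2.90616152]), 'qd': array([-0.03813908,  0.02560133,  0.03647447,  0.00051349,  0.03564227,
       -0.05772073, -0.05473036]), 'joint_efforts': array([-1.27778608e-04, -4.75142562e+01,  1.36462066e+00, -2.54217750e+01,
        1.15525318e-02,  9.24308348e-03, -1.22244410e-05]), 'tool_pos': array([234.66117626, 605.46790999, 230.25817938]), 'eef_rot': array([-1.79886582e+02,  6.21665122e-03,  1.58816940e+02]), 'wrist_force': array([-0.14859162, -0.44396663,  0.19036682]), 'ft_torque': array([-0.02095479, -0.00482995,  0.01786756]), 'gripper_force': 0.0, 'width': 1.0024915729778558} 18.700000000000003
side 52.51773159292594 252.33961786722585 194.59742760354416 [362.21813394 619.1342632  914.16595888] [-141.14147261    0.30859046 -163.22464147]
mould [([217.0, 222.0, 102.0, 105.0], 0.56)]
lid [([202.0, 210.0, 72.0, 77.0], 0.64)]
bolt_head [([223.0, 197.0, 14.0, 20.0], 0.56)]
tealight [([229.0, 298.0, 17.0, 20.0], 0.77), ([224.0, 196.0, 17.0, 14.0], 0.31)]
jar
[... 288 characters left out ...]
-34.38137607 1688.29971574] [-172.91226659   -0.46224398  -89.38884515]
mould [([200.0, 175.0, 74.0, 72.0], 0.72), ([197.0, 174.0, 13.0, 14.0], 0.52)]
lid [([200.0, 164.0, 66.0, 42.0], 0.78)]
bolt_head [([197.0, 173.0, 12.0, 14.0], 0.58)]
tealight [([153.0, 197.0, 9.0, 14.0], 0.54)]
jar [([101.0, 204.0, 25.0, 20.0], 0.64)]
tin [([347.0, 233.0, 25.0, 26.0], 0.97)]
lantern [([374.0, 191.0, 50.0, 40.0], 0.6)]
candle_a_center [([254.0, 171.0, 5.0, 52.0], 0.65)]
wrist 59.967024865395864 258.22143199192374 191.97544112081985 [165.28331316 634.35459246 374.1444195 ] [ 1.62822439e+02 -3.86958578e-02  6.88302665e+01]
mould []
lid []
bolt_head []
tealight []
jar []
tin []
lantern []
candle_a_center []
```

View pics/side.png

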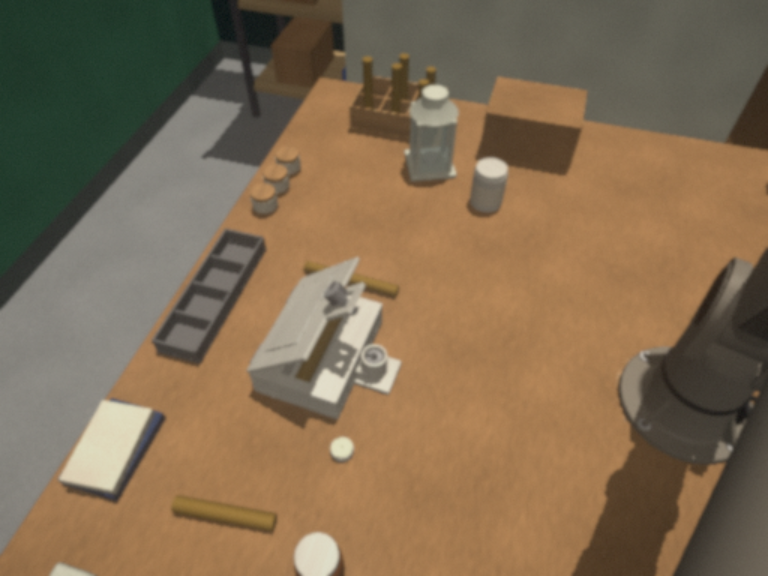

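View pics/top.png

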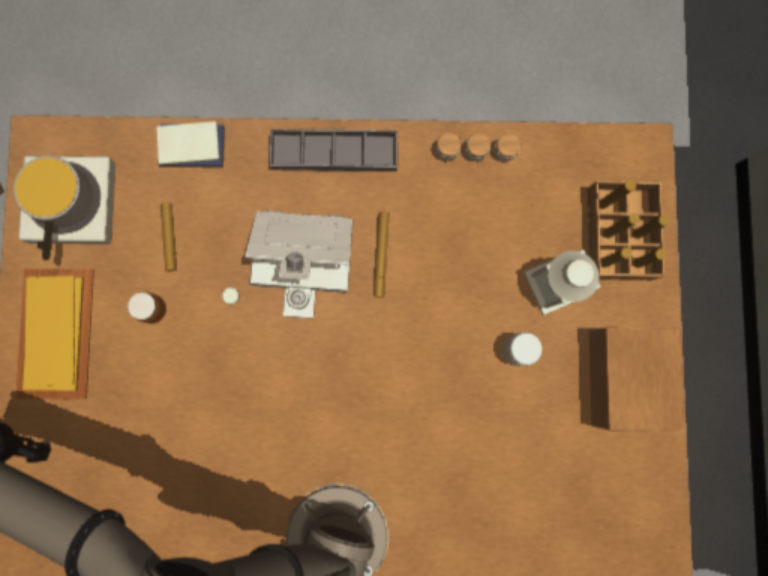

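Side view: open lid with bolt at (337,293), boss at (375,358), tealight (342,449). Top view: boss at (298,298), block front edge from (251,287) to (347,291), candle_a at (382,253).

```bash
cat >> h.py <<'E'
def f_of(c): return c['frame'].shape[0]/2/np.tan(np.radians(c['vertical_fov']/2))
def ray(c,u,v):
    d=np.array([(u-c['cx'])/f_of(c),(v-c['cy'])/f_of(c),1.])
    return np.array(c['eye']),R.from_euler('xyz',c['orientation'],degrees=True).apply(d)
def at_z(c,u,v,z):
    e,d=ray(c,u,v); return e+d*(z-e[2])/d[2]
def proj(c,P):
    p=R.from_euler('xyz',c['orientation'],degrees=True).inv().apply(np.atleast_2d(P)-np.array(c['eye']))
    return p[:,:2]/p[:,2:]*f_of(c)+[c['cx'],c['cy']]
def to_tool(dw):  # world shift -> tool axes
    return R.from_euler('xyz',get_obs()['eef_rot'],degrees=True).inv().apply(dw)
E
python3 - <<'E'
from h import *
t=shot('top'); s=shot('side'); k=1.5
for n,c,pts in [('top',t,[((298,298),50),((251,287),60),((347,291),60),((231,296),8),((382,253),12),((142,306),90),((294,262),150)]),('side',s,[((375,352),50),((342,449),8),((351,279),12),((316,558),90),((382,310),60),((335,392),60)])]:
    for (u,v),z in pts: print(n,u,v,z,at_z(c,u/k,v/k,z).round())
w=camera('wrist'); o=get_obs()
print(R.from_euler('xyz',o['eef_rot'],degrees=True).inv().apply(np.array(w['eye'])-o['tool_pos']))
r=R.from_euler('xyz',o['eef_rot'],degrees=True).inv()*R.from_euler('xyz',w['orientation'],degrees=True); print(r.as_matrix().round(2))
E
```

```text
top 298 298 50 [534.  93.  50.]
top 251 287 60 [556. 199.  60.]
top 347 291 60 [550. -18.  60.]
top 231 296 8 [541. 252.   8.]
top 382 253 12 [646. -99.  12.]
top 142 306 90 [508. 434.  90.]
top 294 262 150 [601.  95. 150.]
side 375 352 50 [534.  85.  50.]
side 342 449 8 [540. 255.   8.]
side 351 279 12 [640. -92.  12.]
side 316 558 90 [507. 442.  90.]
side 382 310 60 [547.   1.  60.]
side 335 392 60 [573. 185.  60.]
[  75.12660595    1.20481151 -142.79496121]
[[ 0.   -0.96 -0.3 ]
 [ 1.    0.    0.  ]
 [-0.   -0.3   0.96]]
```

Call:
move_arm:
  commands:
    - [-193, -199, -60, 0, 0, -10, -1]
    - [-193, -199, -60, 0, 0, -10, -1]
    - [-193, -199, -60, 0, 0, -10, -1]
    - [-193, -199, -60, 0, 0, -10, -1]
    - [-193, -199, -60, 0, 0, -10, -1]
    - [-193, -199, -60, 0, 0, -10, -1]
    - [-193, -199, -60, 0, 0, -10, -1]
    - [-385, -398, -100, 0, 0, -21.2, -1]
    - [-385, -398, -100, 0, 0, -21.2, -1]
    - [-385, -398, -100, 0, 0, -21.2, -1]

```text
time_s: 2.33
tool_pos: [390.1, 238.0, 309.4]
eef_rot: [179.9, 0.0, -179.8]
wrist_force: [2.1, 0.2, 0.3]
width: 0.997
gripper_force: 0.0
```

Call:
move_arm:
  commands:
    - [-113, -117, -20, 0, 0, -6, -1]
    - [-113, -117, -20, 0, 0, -6, -1]
    - [-113, -117, -20, 0, 0, -6, -1]
    - [-113, -117, -20, 0, 0, -6, -1]

```text
time_s: 2.67
tool_pos: [503.4, 121.4, 329.5]
eef_rot: [179.9, 0.1, -174.0]
wrist_force: [-0.1, 0.6, -0.3]
width: 1.001
gripper_force: 0.0
```

Run:
```python
from h import *
c=shot('wrist','w1.png'); cv2.imwrite('pics/w1.png',cv2.resize(c['frame'],(768,576))[:,:,::-1])
print(c['eye'],c['orientation'])
for q in ['mould','lid','bolt_head','tealight']: print(q,[(np.round(d['bbox'],1).tolist(),round(d['confidence'],2)) for d in spot_in('wrist',q)[:2]])
```

```text
[428.93245512 114.47117729 472.20019312] [ 1.62741725e+02 -5.65464714e-02  9.60521646e+01]
mould [([216.8, 222.6, 209.9, 177.6], 0.79), ([216.0, 259.7, 40.4, 67.8], 0.39)]
lid [([219.4, 269.4, 209.4, 87.1], 0.93)]
bolt_head [([216.1, 274.9, 41.8, 33.1], 0.93)]
tealight [([346.1, 181.1, 28.3, 26.8], 0.68)]
```

View pics/w1.png

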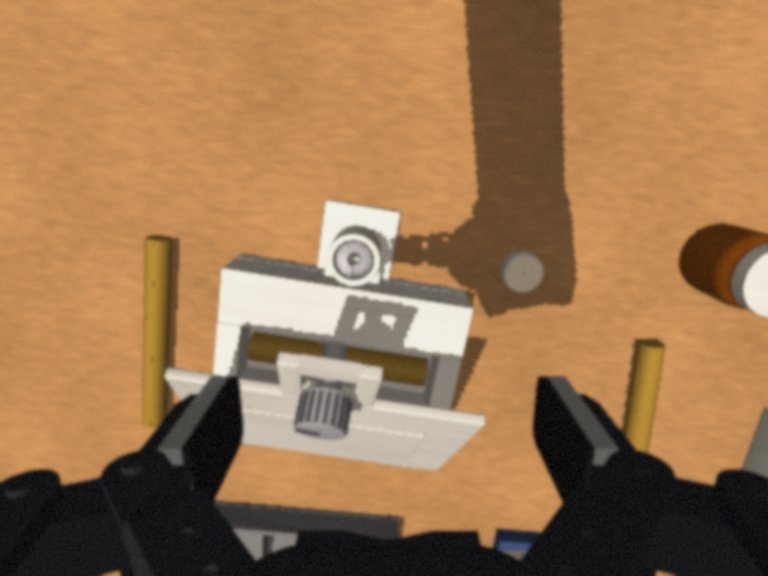

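Wrist view: block front top edge (223,268)–(470,307), boss (354,258), lid front edge (168,370)–(485,420), tongue tip (278,355)–(382,368), bolt head (323,410), hinge corner (438,470).

```bash
cat > fit.py <<'E'
from h import *
from scipy.optimize import least_squares
c=shot('wrist')
px=np.array([[223,268],[470,307],[354,258],[168,370],[485,420],[278,355],[382,368],[438,470]])/1.5
def lidp(d,y,h,t): return [80-d*np.cos(t)-h*-np.sin(t)*-1*-1 if 0 else 80-d*np.cos(t)+h*np.sin(t),y,60.5+d*np.sin(t)+h*np.cos(t)]
def model(p):
    x,y,a,t,hb=p
    M=np.array([[-80,-110,60],[-80,110,60],[-105,0,hb],lidp(160,-110,4,t),lidp(160,110,4,t),lidp(215,-31,4,t),lidp(215,31,4,t),lidp(0,110,8,t)],float)
    return M@np.array([[np.cos(a),np.sin(a),0],[-np.sin(a),np.cos(a),0],[0,0,1]])+[x,y,0]
r=least_squares(lambda p:(proj(c,model(p))-px).ravel(),[635,90,-.1,.8,50],loss='soft_l1')
print(r.x.round(3)); print((proj(c,model(r.x))-px).round(1).tolist())
x,y,a,t,hb=r.x
Rz=np.array([[np.cos(a),-np.sin(a)],[np.sin(a),np.cos(a)]])
print('bolt axis shut',Rz@[-105,0]+[x,y],'yaw',np.degrees(a))
for th in [t,.8,.6,.4,.2,.1,0]:
    L=lidp(145,75,8,th); print(round(th,2),'press',(Rz@L[:2]+[x,y]).round(1),round(L[2],1))
L=np.array(lidp(185,0,45,t)); print('bolt top',Rz@L[:2]+[x,y],L[2])
E
python3 fit.py
```

```text
[ 6.37609e+02  9.26210e+01 -5.90000e-02  7.18000e-01  5.11210e+01]
[[-1.4, 0.0], [2.4, 0.5], [-0.2, -0.1], [-2.0, -0.0], [1.1, -1.9], [-0.1, -0.4], [0.6, 1.4], [-0.1, 0.6]]
bolt axis shut [532.79098191  98.79778762] yaw -3.3727291420199155
0.72 press [618.1 168.9] 161.9
0.8 press [626.8 168.4] 170.1
0.6 press [606.9 169.6] 149.0
0.4 press [591.7 170.5] 124.3
0.2 press [581.6 171.1] 97.1
0.1 press [578.7 171.2] 82.9
0 press [577.1 171.3] 68.5
bolt top [607.86554104  94.37339504] 216.04747844919825
```

Call:
move_arm:
  commands:
    - [-118, 35, 0, 0, 0, 9.4, 1]
    - [-118, 35, 0, 0, 0, 9.4, 1]
    - [-118, 35, 0, 0, 0, 9.4, 1]
    - [-118, 35, 0, 0, 0, 9.4, 1]
    - [-118, 35, 60, 0, 0, 9.4, 1]
    - [-118, 35, 120, 0, 0, 9.4, 1]
    - [-118, 35, 135, 0, 0, 9.4, 1]
    - [-118, 35, 135, 0, 0, 9.4, 1]
  newtons: 40

```text
time_s: 3.63
tool_pos: [610.1, 171.5, 186.3]
eef_rot: [-179.8, -0.7, 176.8]
wrist_force: [-0.6, 0.1, -0.8]
width: 0.001
gripper_force: 0.0
```

Call:
move_arm:
  commands:
    - [2, 0, 15, 0, 0, 0, 1]
    - [4, 0, 30, 0, 0, 0, 1]
    - [10, 0, 44, 0, 0, 0, 1]
    - [17, 1, 57, 0, 0, 0, 1]
    - [23, 1, 68, 0, 0, 0, 1]
    - [28, 1, 79, 0, 0, 0, 1]
    - [33, 1, 90, 0, 0, 0, 1]
    - [35, 1, 98, 0, 0, 0, 1]

```text
time_s: 4.3
tool_pos: [581.2, 175.1, 96.7]
eef_rot: [179.9, 0.1, 176.8]
wrist_force: [0.2, -0.0, 1.1]
width: 0.001
gripper_force: 0.6
```

Call:
move_arm:
  commands:
    - [2, 0, 10, 0, 0, 0, 1]
    - [4, 0, 20, 0, 0, 0, 1]
    - [5, 0, 26, 0, 0, 0, 1]
    - [5, 0, 29, 0, 0, 0, 1]
    - [5, 0, 31, 0, 0, 0, 1]
    - [5, 0, 31, 0, 0, 0, 1]
    - [5, 0, 31, 0, 0, 0, 1]

```text
time_s: 4.88
tool_pos: [576.7, 174.8, 68.4]
eef_rot: [179.8, -0.0, 176.6]
wrist_force: [-7.6, 0.4, 23.3]
width: -0.004
gripper_force: 11.8
```

Call:
move_arm:
  commands:
    - [0, 0, 1, 0, 0, 0, 1]
    - [0, 0, 1, 0, 0, 0, 1]
    - [0, 0, 1, 0, 0, 0, 1]
    - [0, 0, -40, 0, 0, 0, 1]
    - [0, 0, -80, 0, 0, 0, 1]
    - [20, -20, -110, 0, 0, 0, -1]
    - [40, -60, -110, 0, 0, 0, -1]
    - [40, -76, -110, 0, 0, 0, -1]
    - [40, -76, -110, 0, 0, 0, -1]

```text
time_s: 5.63
tool_pos: [530.5, 94.1, 175.3]
eef_rot: [-179.9, -0.0, 176.2]
wrist_force: [-0.9, -0.5, -1.3]
width: 0.561
gripper_force: 0.0
```

Run:
```python
from h import *
c=shot('wrist'); cv2.imwrite('pics/w2.png',cv2.resize(c['frame'],(768,576))[:,:,::-1])
o=get_obs(); print(o['time_s'],o['tool_pos'],o['eef_rot'],o['qpos'].round(1))
for q in ['bolt_head','tealight']: print(q,[(np.round(d['bbox'],1).tolist(),round(d['confidence'],2)) for d in spot_in('wrist',q)[:2]])
m=outline_of('wrist','bolt_head')
for d in m[:1]:
    v,u=np.nonzero(d['mask']); print(d['bbox'],u.mean(),v.mean(),at_z(c,u.mean(),v.mean(),105))
print('boltpred',proj(c,[[532.8,98.8,z] for z in (84.5+18,96.5+18,69+18)]))
```

```text
5.6833 [531.19957003  97.16126436 174.96154369] [-1.79985086e+02 -9.93351166e-03  1.76344583e+02] [-36.5  15.9  25.8 107.5  -8.   58.4  79. ]
bolt_head [([260.4, 207.9, 50.5, 50.1], 0.96)]
tealight [([427.9, 170.6, 50.5, 40.3], 0.82)]
[260.1, 207.9, 48.3, 52.1] 260.66506024096384 209.30313253012048 [534.1283138   96.59207946 105.        ]
boltpred [[263.72981989 206.03724259]
 [263.98921437 212.20539104]
 [263.43093481 198.93004599]]
```

View pics/w2.png

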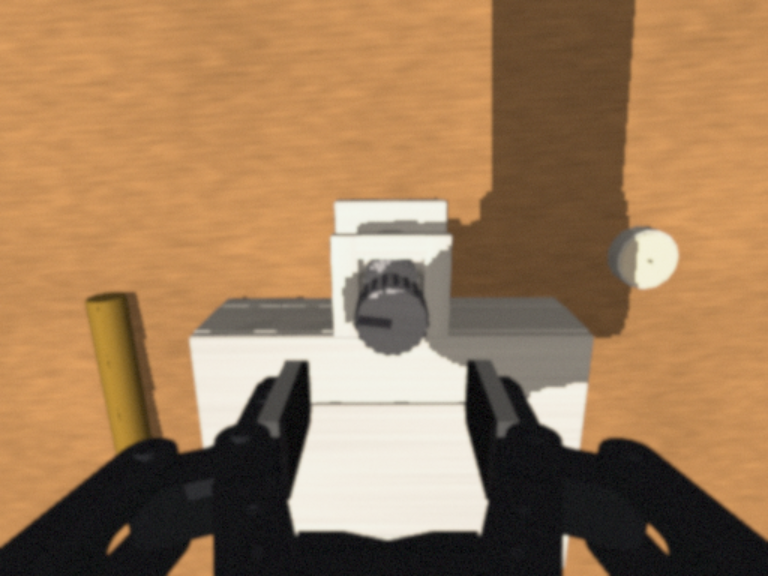

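Lid is shut; bolt head top centre at (391,319), dark rib pointing left (359,322). Rotate above the bolt.

Call:
move_arm:
  commands:
    - [-2, 0, 0, 0, 0, 7, -1]
    - [-2, 0, 0, 0, 0, 14, -1]
    - [-2, 0, 0, 0, 0, 21, -1]
    - [-2, 0, 0, 0, 0, 28, -1]
    - [-2, 0, 0, 0, 0, 35, -1]
    - [-2, 0, 0, 0, 0, 42, -1]
    - [-2, 0, 0, 0, 0, 49, -1]
    - [-2, 0, 0, 0, 0, 56, -1]
    - [-2, 0, 0, 0, 0, 60, -1]
    - [-2, 0, 0, 0, 0, 60, -1]

```text
time_s: 6.67
tool_pos: [534.0, 101.6, 174.1]
eef_rot: [-179.9, 0.0, 116.7]
wrist_force: [0.3, -0.9, 0.1]
width: 1.001
gripper_force: 0.0
```

```bash
cat > look.py <<'E'
from h import *
c=shot('wrist'); o=get_obs()
print(o['time_s'],o['tool_pos'].round(1),o['eef_rot'].round(1),o['qpos'].round(1),o['wrist_force'].round(1))
# bolt head top-circle via z search
for d in outline_of('wrist','bolt_head')[:1]:
    v,u=np.nonzero(d['mask']); print(d['confidence'],d['bbox'])
    b=np.array([533,96.7])
    from scipy.optimize import least_squares
    th=np.linspace(0,2*np.pi,24)
    def res(p,dz=0):
        pts=np.concatenate([[[p[0]+16*np.cos(a),p[1]+16*np.sin(a),z+p[2]] for a in th] for z in (72.5,96.5)])
        m=np.zeros((384,512),np.uint8); cv2.fillConvexPoly(m,cv2.convexHull(proj(c,pts).astype(np.float32)).round().astype(int),1)
        return m.astype(bool)
    best=max(((np.sum(res((x,y,18))&d['mask'])/np.sum(res((x,y,18))|d['mask']),x,y) for x in np.arange(526,541,1.) for y in np.arange(90,104,1.)))
    print('bolt',best); 
    dw=np.array([best[1]-o['tool_pos'][0],best[2]-o['tool_pos'][1],0]); print('tool shift',to_tool(dw).round(1))
E
python3 look.py
```

```text
6.7167 [533.9 101.4 174.1] [-179.9    0.   116.8] [-45.4  18.   36.8 107.3 -12.4  58.8  23.3] [ 0.2  0.3 -0.4]
0.68 [254.2, 212.4, 49.7, 54.3]
bolt (np.float64(0.9422143802382003), np.float64(535.0), np.float64(97.0))
tool shift [-4.4 -1.   0. ]
```

Call:
move_arm:
  commands:
    - [-4.2, -1.3, 0, 0, 0, 0, -1]
    - [-4.2, -1.3, 30, 0, 0, 0, -1]
    - [-4.2, -1.3, 60, 0, 0, 0, -1]
    - [-4.2, -1.3, 80, 0, 0, 0, -1]
    - [-4.2, -1.3, 90, 0, 0, 0, -1]
    - [-4.2, -1.3, 90, 0, 0, 0, -1]

```text
time_s: 7.27
tool_pos: [532.9, 95.2, 82.6]
eef_rot: [-179.7, -0.0, 116.6]
wrist_force: [-0.9, 0.2, -0.1]
width: 0.998
gripper_force: 0.0
```

```bash
python3 look.py
```

```text
7.3167 [534.2  95.3  84.2] [-179.9   -0.   116.6] [-41.5  24.8  33.7 111.9 -18.1  48.6  28.5] [ 0.1 -1.2  0.7]
0.94 [261.5, 279.5, 86.2, 93.3]
bolt (np.float64(0.9358530341815992), np.float64(534.0), np.float64(98.0))
tool shift [2.5 1.  0. ]
```

Call:
move_arm:
  commands:
    - [2, 1, 0, 0, 0, 0, -1]
    - [2, 1, 0, 0, 0, 0, 1]
    - [2, 1, 0, 0, 0, 0, 1]
    - [2, 1, 0, 0, 0, 0, 1]
    - [2, 1, 0, 0, 0, 0, 1]
    - [2, 1, 0, 0, 0, 0, 1]
    - [2, 1, 0, 0, 0, 0, 1]
  newtons: 35

```text
time_s: 7.95
tool_pos: [533.3, 97.3, 85.0]
eef_rot: [-179.8, -0.1, 116.6]
wrist_force: [-3.9, -1.2, 5.7]
width: 0.36
gripper_force: 34.3
```

Call:
move_arm:
  commands:
    - [0, 0, -0.1, 0, 0, -6, 1]
    - [0, 0, -0.2, 0, 0, -12, 1]
    - [0, 0, -0.3, 0, 0, -18, 1]
    - [0, 0, -0.4, 0, 0, -24, 1]
    - [0, 0, -0.5, 0, 0, -30, 1]
    - [0, 0, -0.6, 0, 0, -36, 1]
    - [0, 0, -0.7, 0, 0, -40, 1]
    - [0, 0, -0.7, 0, 0, -40, 1]

```text
time_s: 8.62
tool_pos: [532.3, 96.3, 85.6]
eef_rot: [-179.8, -0.3, 156.7]
wrist_force: [-7.1, -3.6, 9.1]
width: 0.362
gripper_force: 36.1
```

Call:
move_arm:
  commands:
    - [0, 0, 0, 0, 0, -5, 1]
    - [0, 0, -0.1, 0, 0, -10, 1]
    - [0, 0, -0.2, 0, 0, -15, 1]
    - [0, 0, -0.2, 0, 0, -15, 1]

```text
time_s: 8.95
tool_pos: [532.1, 95.8, 85.9]
eef_rot: [-179.8, -0.3, 171.7]
wrist_force: [-7.3, -4.4, 9.2]
width: 0.363
gripper_force: 36.4
```

Call:
move_arm:
  commands:
    - [0, 0, -0.1, 0, 0, -5, 1]
    - [0, 0, -0.2, 0, 0, -10, 1]
    - [0, 0, -0.3, 0, 0, -15, 1]
    - [0, 0, -0.3, 0, 0, -15, 1]

```text
time_s: 9.28
tool_pos: [532.1, 95.3, 86.1]
eef_rot: [-179.9, -0.3, -173.3]
wrist_force: [-6.2, -4.6, 9.7]
width: 0.363
gripper_force: 36.4
```

Call:
move_arm:
  commands:
    - [0, 0, -0.1, 0, 0, -5, 1]
    - [0, 0, -0.2, 0, 0, -10, 1]
    - [0, 0, -0.2, 0, 0, -10, 1]

```text
time_s: 9.53
tool_pos: [532.2, 94.8, 86.3]
eef_rot: [-179.9, -0.4, -163.3]
wrist_force: [-6.6, -4.8, 8.6]
width: 0.359
gripper_force: 36.4
```

Call:
move_arm:
  commands:
    - [0, 0, -0.1, 0, 0, -5, 1]
    - [0, 0, -0.2, 0, 0, -10, 1]
    - [0, 0, -0.2, 0, 0, -10, 1]

```text
time_s: 9.78
tool_pos: [532.3, 94.5, 86.6]
eef_rot: [-180.0, -0.4, -153.3]
wrist_force: [-6.7, -5.8, 8.8]
width: 0.361
gripper_force: 36.5
```

Call:
move_arm:
  commands:
    - [0, 0, -0.1, 0, 0, -5, 1]
    - [0, 0, -0.1, 0, 0, -10, 1]
    - [0, 0, -0.1, 0, 0, -10, 1]

```text
time_s: 10.03
tool_pos: [532.4, 94.2, 85.6]
eef_rot: [-180.0, -0.4, -143.3]
wrist_force: [-2.3, -5.3, -1.4]
width: 0.36
gripper_force: 35.7
```

Call:
move_arm:
  commands:
    - [0, 0, -0.1, 0, 0, -5, 1]
    - [0, 0, -0.1, 0, 0, -10, 1]
    - [0, 0, -0.1, 0, 0, -10, 1]

```text
time_s: 10.28
tool_pos: [532.6, 93.9, 85.5]
eef_rot: [180.0, -0.4, -133.3]
wrist_force: [-2.3, -7.3, -1.8]
width: 0.368
gripper_force: 35.6
```

Upward force vanished between 90° and 100° back: off the thread. Push down.

Call:
move_arm:
  commands:
    - [0, 0, 2, 0, 0, 0, 1]
    - [0, 0, 4, 0, 0, 0, 1]
    - [0, 0, 6, 0, 0, 0, 1]
    - [0, 0, 7, 0, 0, 0, 1]
    - [0, 0, 7, 0, 0, 0, 1]
    - [0, 0, 7, 0, 0, 0, 1]

```text
time_s: 10.78
tool_pos: [532.7, 93.9, 79.6]
eef_rot: [180.0, -0.4, -133.5]
wrist_force: [-4.7, -6.1, 7.3]
width: 0.361
gripper_force: 36.5
```

Call:
move_arm:
  commands:
    - [0, 0, 1, 0, 0, 0, 1]
    - [0, 0, 1.5, 0, 0, 0, 1]
    - [0, 0, 1.5, 0, 0, 0, 1]
    - [0, 0, 1.5, 0, 0, 0, 1]

```text
time_s: 11.12
tool_pos: [532.7, 93.9, 79.1]
eef_rot: [180.0, -0.4, -133.5]
wrist_force: [-6.9, -7.2, 13.6]
width: 0.362
gripper_force: 37.2
```

Call:
move_arm:
  commands:
    - [0, 0, 0, 0, 0, 0, -1]
    - [0, 0, 0, 0, 0, 0, -1]
    - [0, 0, 0, 0, 0, 0, -1]
    - [0, 0, 0, 0, 0, 0, -1]
    - [0, 0, 0, 0, 0, 0, -1]
    - [0, 0, 0, 0, 0, 0, -1]

```text
time_s: 11.62
tool_pos: [534.6, 98.2, 77.9]
eef_rot: [180.0, 0.0, -133.4]
wrist_force: [0.3, -1.2, 0.1]
width: 1.001
gripper_force: 0.0
```

```bash
sed -i 's/,18))/,L))/g; s/^from h import \*/from h import *\nimport sys; L=float(sys.argv[1])/' look.py; for l in 12 20; do python3 look.py $l; done
python3 - <<'E'
from h import *
c=shot('wrist'); cv2.imwrite('pics/w3.png',cv2.resize(c['frame'],(768,576))[:,:,::-1])
E
```

```text
11.6667 [534.6  98.1  77.9] [ 180.     0.  -133.4] [-21.9  22.    8.6 111.6  -4.4  46.7 125.7] [-0.4 -0.   0.5]
0.83 [254.8, 273.1, 86.6, 91.1]
bolt (np.float64(0.9444529223256524), np.float64(534.0), np.float64(96.0))
tool shift [ 1.9 -1.  -0. ]
11.7667 [534.6  98.   77.9] [ 180.     0.  -133.4] [-21.9  22.    8.6 111.6  -4.4  46.7 125.7] [ 0.1 -1.1 -0. ]
0.66 [254.7, 271.5, 88.2, 91.0]
bolt (np.float64(0.8493877551020408), np.float64(532.0), np.float64(94.0))
tool shift [ 4.7 -0.9 -0. ]
```

View pics/w3.png

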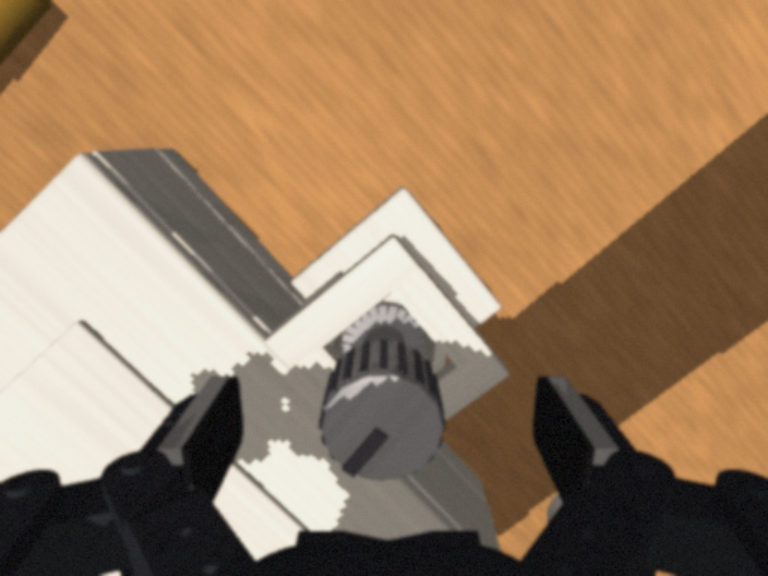

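The head has dropped (lift 12 mm fits the outline, 20 does not); rib now from (385,432) to (350,470). Recentre, grip, turn forward.

Call:
move_arm:
  commands:
    - [1.6, -1, -1, 0, 0, 0, -1]
    - [1.6, -1, -1, 0, 0, 0, 1]
    - [1.6, -1, -1, 0, 0, 0, 1]
    - [1.6, -1, -1, 0, 0, 0, 1]
    - [1.6, -1, -1, 0, 0, 0, 1]
    - [1.6, -1, -1, 0, 0, 0, 1]

```text
time_s: 12.37
tool_pos: [534.5, 95.7, 79.2]
eef_rot: [-180.0, 0.0, -133.4]
wrist_force: [0.4, 0.4, 1.0]
width: 0.36
gripper_force: 34.7
```

Call:
move_arm:
  commands:
    - [0, 0, 0.2, 0, 0, 6, 1]
    - [0, 0, 0.3, 0, 0, 12, 1]
    - [0, 0, 0.4, 0, 0, 18, 1]
    - [0, 0, 0.6, 0, 0, 24, 1]
    - [0, 0, 0.7, 0, 0, 30, 1]
    - [0, 0, 0.8, 0, 0, 36, 1]
    - [0, 0, 0.9, 0, 0, 42, 1]
    - [0, 0, 1.1, 0, 0, 48, 1]
    - [0, 0, 1.2, 0, 0, 54, 1]
    - [0, 0, 1.3, 0, 0, 60, 1]

```text
time_s: 13.2
tool_pos: [534.7, 95.3, 77.9]
eef_rot: [-180.0, 0.1, 166.3]
wrist_force: [0.7, -1.6, -0.1]
width: 0.362
gripper_force: 34.8
```

Call:
move_arm:
  commands:
    - [0, 0, 0.2, 0, 0, 6, 1]
    - [0, 0, 0.3, 0, 0, 12, 1]
    - [0, 0, 0.4, 0, 0, 18, 1]
    - [0, 0, 0.6, 0, 0, 24, 1]
    - [0, 0, 0.7, 0, 0, 30, 1]
    - [0, 0, 0.8, 0, 0, 36, 1]
    - [0, 0, 0.9, 0, 0, 42, 1]
    - [0, 0, 1.1, 0, 0, 48, 1]
    - [0, 0, 1.2, 0, 0, 54, 1]
    - [0, 0, 1.4, 0, 0, 60, 1]

```text
time_s: 14.03
tool_pos: [534.4, 94.9, 76.5]
eef_rot: [180.0, 0.1, 106.3]
wrist_force: [0.4, -2.3, 1.1]
width: 0.36
gripper_force: 34.9
```

Call:
move_arm:
  commands:
    - [0, 0, 0.2, 0, 0, 6, 1]
    - [0, 0, 0.3, 0, 0, 12, 1]
    - [0, 0, 0.4, 0, 0, 18, 1]
    - [0, 0, 0.6, 0, 0, 24, 1]
    - [0, 0, 0.7, 0, 0, 30, 1]
    - [0, 0, 0.8, 0, 0, 36, 1]
    - [0, 0, 0.9, 0, 0, 42, 1]
    - [0, 0, 1.1, 0, 0, 48, 1]
    - [0, 0, 1.2, 0, 0, 54, 1]
    - [0, 0, 1.3, 0, 0, 60, 1]

```text
time_s: 14.87
tool_pos: [533.9, 94.9, 75.1]
eef_rot: [180.0, 0.1, 46.3]
wrist_force: [-1.2, -2.6, 2.0]
width: 0.365
gripper_force: 34.9
```

```bash
python3 -c "
from h import *
o=get_obs(); print(o['qpos'].round(1),o['time_s'])"
```

```text
[-53.9  31.8  51.4 112.6 -31.9  50.9 -29.4] 14.8667
```

Call:
move_arm:
  commands:
    - [0, 0, 0.2, 0, 0, 6, 1]
    - [0, 0, 0.3, 0, 0, 12, 1]
    - [0, 0, 0.4, 0, 0, 18, 1]
    - [0, 0, 0.6, 0, 0, 24, 1]
    - [0, 0, 0.7, 0, 0, 30, 1]
    - [0, 0, 0.8, 0, 0, 36, 1]
    - [0, 0, 0.9, 0, 0, 42, 1]
    - [0, 0, 1.1, 0, 0, 48, 1]
    - [0, 0, 1.2, 0, 0, 54, 1]
    - [0, 0, 1.3, 0, 0, 60, 1]

```text
time_s: 15.7
tool_pos: [533.7, 95.4, 73.7]
eef_rot: [179.9, 0.0, -13.7]
wrist_force: [-1.3, -2.3, 1.7]
width: 0.362
gripper_force: 35.0
```

Call:
move_arm:
  commands:
    - [0, 0, 0, 0, 0, 0, -1]
    - [0, 0, 0, 0, 0, 0, -1]
    - [0, 0, 0, 0, 0, 0, -1]
    - [0, 0, 0, 0, 0, 0, -1]
    - [0, 0, -40, 0, 0, 0, -1]
    - [0, 0, -60, 0, 0, 0, -1]

```text
time_s: 16.2
tool_pos: [534.8, 95.8, 135.6]
eef_rot: [-180.0, -0.1, -13.3]
wrist_force: [0.4, -0.2, 0.5]
width: 1.003
gripper_force: 0.0
```

```bash
python3 look.py 6.5; python3 -c "
from h import *
o=get_obs(); print(o['qpos'].round(1),o['time_s'])"
```

```text
16.25 [537.4  95.6 138.9] [-179.8   -0.4  -13.3] [-65.4  36.9  71.3 109.7 -39.8  62.8 -81.1] [1.2 0.1 2.2]
0.8 [260.6, 221.8, 59.7, 61.7]
bolt (np.float64(0.9412962334577536), np.float64(535.0), np.float64(96.0))
tool shift [-2.4  0.2 -0. ]
[-65.4  36.9  71.1 109.9 -39.9  62.7 -81.1] 16.3
```

Call:
move_arm:
  commands:
    - [0, 0, 0, 0, 0, -7, -1]
    - [0, 0, 0, 0, 0, -14, -1]
    - [0, 0, 0, 0, 0, -21, -1]
    - [0, 0, 0, 0, 0, -28, -1]
    - [0, 0, 0, 0, 0, -35, -1]
    - [0, 0, 0, 0, 0, -42, -1]
    - [0, 0, 0, 0, 0, -49, -1]
    - [0, 0, 0, 0, 0, -56, -1]
    - [0, 0, 0, 0, 0, -63, -1]
    - [0, 0, 0, 0, 0, -70, -1]

```text
time_s: 17.13
tool_pos: [533.6, 96.3, 133.1]
eef_rot: [-179.9, -0.0, 57.0]
wrist_force: [0.6, -0.7, -0.5]
width: 1.005
gripper_force: 0.0
```

Call:
move_arm:
  commands:
    - [0, 0, 0, 0, 0, -7, -1]
    - [0, 0, 0, 0, 0, -14, -1]
    - [0, 0, 0, 0, 0, -21, -1]
    - [0, 0, 0, 0, 0, -28, -1]
    - [0, 0, 0, 0, 0, -35, -1]
    - [0, 0, 0, 0, 0, -42, -1]
    - [0, 0, 0, 0, 0, -49, -1]
    - [0, 0, 0, 0, 0, -56, -1]
    - [0, 0, 0, 0, 0, -63, -1]
    - [0, 0, 0, 0, 0, -70, -1]

```text
time_s: 17.97
tool_pos: [533.6, 96.2, 133.2]
eef_rot: [-180.0, -0.1, 127.0]
wrist_force: [-0.5, -0.6, -0.2]
width: 0.995
gripper_force: 0.0
```

Call:
move_arm:
  commands:
    - [0, 0, 0, 0, 0, -7, -1]
    - [0, 0, 0, 0, 0, -10, -1]
    - [0, 0, 0, 0, 0, -10, -1]
    - [0, 0, 0, 0, 0, -10, -1]

```text
time_s: 18.3
tool_pos: [533.8, 96.1, 133.3]
eef_rot: [-180.0, -0.0, 136.6]
wrist_force: [-0.4, -0.1, -0.6]
width: 1.0
gripper_force: 0.0
```

```bash
python3 look.py 6.5
python3 - <<'E'
from h import *
c=shot('wrist'); cv2.imwrite('pics/w4.png',cv2.resize(c['frame'],(768,576))[:,:,::-1])
E
```

```text
18.35 [533.8  96.1 133.4] [-180.    -0.   136.6] [-42.5  20.5  34.2 109.7 -14.2  54.   45. ] [ 0.5  0.9 -0.2]
0.6 [258.5, 222.1, 60.2, 63.0]
bolt (np.float64(0.9468295904887715), np.float64(534.0), np.float64(97.0))
tool shift [0.5 0.8 0. ]
```

View pics/w4.png

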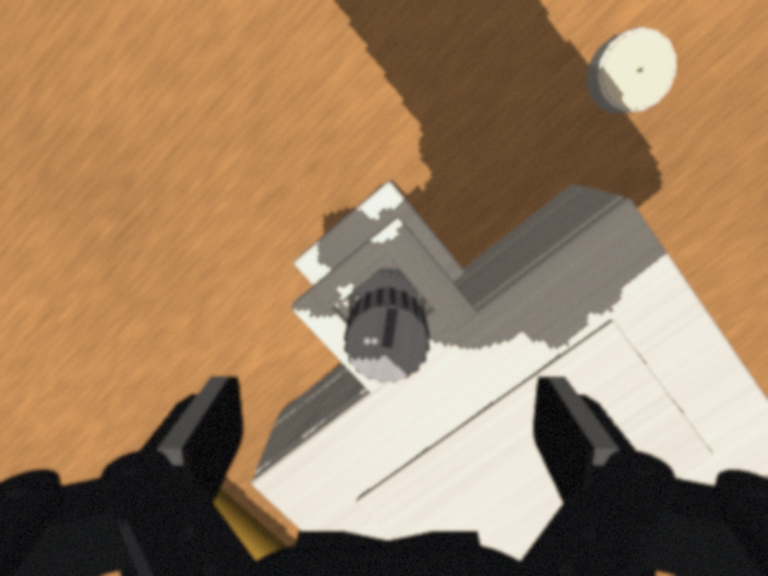

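Rib now points up in the picture (388,343)→(390,310), i.e. 240° clockwise of the drop as intended. Descend, grip, turn 137° more.

Call:
move_arm:
  commands:
    - [0.4, 0.5, 20, 0, 0, 0, -1]
    - [0.4, 0.5, 40, 0, 0, 0, -1]
    - [0.4, 0.5, 58, 0, 0, 0, -1]
    - [0.4, 0.5, 58, 0, 0, 0, -1]
    - [0.4, 0.5, 58, 0, 0, 0, 1]
    - [0.4, 0.5, 58, 0, 0, 0, 1]
    - [0.4, 0.5, 58, 0, 0, 0, 1]
    - [0.4, 0.5, 58, 0, 0, 0, 1]
    - [0.4, 0.5, 58, 0, 0, 0, 1]
    - [0.4, 0.5, 58, 0, 0, 0, 1]

```text
time_s: 19.28
tool_pos: [533.9, 95.7, 76.8]
eef_rot: [-180.0, -0.0, 136.6]
wrist_force: [-3.7, -3.2, 6.8]
width: 0.368
gripper_force: 34.3
```

Call:
move_arm:
  commands:
    - [0, 0, 0.2, 0, 0, 6, 1]
    - [0, 0, 0.3, 0, 0, 12, 1]
    - [0, 0, 0.4, 0, 0, 18, 1]
    - [0, 0, 0.6, 0, 0, 24, 1]
    - [0, 0, 0.7, 0, 0, 30, 1]
    - [0, 0, 0.8, 0, 0, 36, 1]
    - [0, 0, 0.9, 0, 0, 42, 1]
    - [0, 0, 1.1, 0, 0, 48, 1]
    - [0, 0, 1.2, 0, 0, 54, 1]
    - [0, 0, 1.4, 0, 0, 60, 1]

```text
time_s: 20.12
tool_pos: [534.3, 95.8, 75.3]
eef_rot: [180.0, 0.0, 76.3]
wrist_force: [-2.0, -2.3, 4.7]
width: 0.366
gripper_force: 35.2
```

Call:
move_arm:
  commands:
    - [0, 0, 0.2, 0, 0, 6, 1]
    - [0, 0, 0.3, 0, 0, 12, 1]
    - [0, 0, 0.4, 0, 0, 18, 1]
    - [0, 0, 0.6, 0, 0, 24, 1]
    - [0, 0, 0.7, 0, 0, 30, 1]
    - [0, 0, 0.8, 0, 0, 36, 1]
    - [0, 0, 0.9, 0, 0, 42, 1]
    - [0, 0, 1.1, 0, 0, 48, 1]
    - [0, 0, 1.2, 0, 0, 54, 1]
    - [0, 0, 1.4, 0, 0, 60, 1]

```text
time_s: 20.95
tool_pos: [534.6, 95.5, 74.0]
eef_rot: [179.9, -0.0, 16.3]
wrist_force: [-3.2, -3.4, 5.4]
width: 0.359
gripper_force: 35.3
```

Call:
move_arm:
  commands:
    - [0, 0, 0.2, 0, 0, 6, 1]
    - [0, 0, 0.3, 0, 0, 12, 1]
    - [0, 0, 0.5, 0, 0, 17, 1]
    - [0, 0, 0.5, 0, 0, 17, 1]
    - [0, 0, 0.5, 0, 0, 17, 1]
    - [0, 0, 0.5, 0, 0, 17, 1]

```text
time_s: 21.45
tool_pos: [534.7, 95.3, 73.6]
eef_rot: [179.9, -0.1, -0.4]
wrist_force: [-2.0, -2.4, 5.5]
width: 0.364
gripper_force: 35.3
```

```bash
python3 look.py 4
python3 - <<'E'
from h import *
c=shot('wrist'); cv2.imwrite('pics/w5.png',cv2.resize(c['frame'],(768,576))[:,:,::-1])
E
```

```text
21.5 [534.7  95.3  73.6] [ 1.799e+02 -1.000e-01 -4.000e-01] [-61.6  40.6  65.3 112.8 -44.8  56.9 -64.8] [-1.8 -2.8  4.8]
0.71 [259.2, 272.5, 73.4, 91.6]
bolt (np.float64(0.929770246048558), np.float64(536.0), np.float64(96.0))
tool shift [ 1.3 -0.7  0. ]
```

View pics/w5.png

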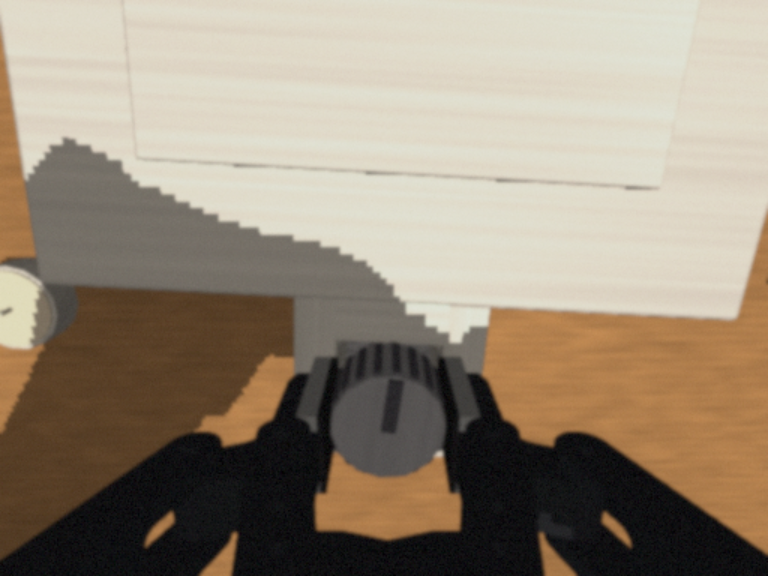

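Rib points up, (388,432)→(396,380), about 375° clockwise of where it was at the drop. The lid is flat and the grip is 35 N, so I hand it in.

```bash
python3 -c "
from workcell import *
print(finish_job())"
```

```text
the job is handed in; nothing more can be done
None
```

The job is handed in, with no verdict returned: the lid is shut, and the bolt was backed off until it dropped, then turned forward about 375° from there (estimated 6.2 rad). The gripper is still holding the head at 35 N, and the hand-in was at about 21.5 s.

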